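# Clamp the blue-capped vial through the guard window

### The arm

A 7-joint arm with a two-finger parallel gripper is mounted at the origin on the work surface. World frame = base frame: x ahead of the robot, y to its left, z up, the work surface at z = 0. Lengths are in m, angles in rad, forces in N, time in s.
With the tool pointing down it reaches from about 0.4 to 0.925 m from the base axis. Payload 4.1 kg.
Tool frame: the origin (TCP) lies at the very end of the fingers, on their centre line; the grasp point (between the pads) lies 19 mm behind it (robot.pinch_z is the y of the grasp point in the tool frame, in m); y points along the fingers, x is the direction in which the jaws open and shut, and the axes are right-handed (so a half turn about y gives the same grasp; the last joint's range is limited). The gripper opens to 85 mm and grips with 20 to 120 N. Pads are 22 mm wide; open, the fingers measure 114 mm over their backs; the gripper's body (76 mm by 85 mm) begins 54 mm behind the grasp point. The pads swing forward as they close: fully open they stand 13 mm farther back than shut.
Start: joints at [1.042, 0.398, 0.045, 1.537, -0.019, 1.207, -0.051], TCP at [0.271, -0.591, 0.231] pointing down, gripper open.
Joint ranges: [-2.82, 2.82], [-0.49, 2.23], [-1.37, 1.46], [0, 2.46], [-1.36, 4.5], [0.23, 2], [-2.94, 2.94]. Speed limits (rad/s): [2.57, 2.57, 3.14, 3.14, 3.14, 3.14, 3.14].

### API

Orientations are given as a rotation vector (axis times angle).
In Python, from workcell import robot gives the robot as it stands. The module is installed in compiled form; this text tells all that it offers. Calls block until the motion is done:
- robot.move_pose(position, orientation): joint-space move of the TCP to a pose.
- robot.movel(position, ori=None, feed=0.15, stop_force=None): straight line of the TCP; ori=None keeps the orientation; feed is the mean speed in m/s. With stop_force (N) it stops when the force on the tool has changed by that much, and returns True; else False.
- robot.move_joints(angles): joint-space move.
- robot.release() and robot.close_gripper(): open the fingers fully, or close them until they stop; the grip force is fixed at half the most.
- robot.sleep(seconds).
- robot.solve_ik(position, orientation): joint angles nearest the present ones, or None.
- robot.read_state(): the state.
- robot.read_camera(name): name is "scene" or "top" or "wrist"; returns a dict with "image" (400x640x3 uint8, red, green, blue), "depth" (400x640 float32, m along the optical axis (not along the pixel's ray), 0 where there is no reading), "vfov" (degrees; the focal length in pixels is half the picture's height over the tangent of half this angle, whatever the lens; pixels are square), "cx", "cy" (the principal point, pixels), "distortion" ([k1, k2, p1, p2, k3] as OpenCV has them; the pictures are not rectified), "R" (3x3) and "t" (3): a world point X has camera coordinates R X + t. Camera axes: x right, y down, z forward; pixel columns grow to the right and rows downward; lengths in m; the calibration is good to about 2 mm. A picture is of the moment at which its call begins.
A pose or a line that the arm cannot do raises robot.MotionError and nothing moves.
- robot.job_done(): hands the job in, once; it reports no verdict.
The state is a dict: "t": time; "joints": joint angles; "joint_velocities": joint speeds; "tau": joint torques, N m; "ee_pos": TCP position; "tcp_rot": TCP orientation; "ft_force": force on the tool from outside, world axes, zero at the start; "moment": the same for the moment, N m; "opening": finger opening in m.
Only numpy, scipy, OpenCV 4.12 (cv2) and the standard library are available. Lean on these libraries where they do the work, as an engineer would, in place of code of your own. Each camera call takes 0.05 s, during which the arm holds its last target. There are 200 camera calls.

### The job

In the guarded two-station vial clamp, reach down through the guard window over the blue lever and press that lever all the way down to its stop with the fingertips, then draw the hand straight back out above the guard. Do not touch the guard or its window frame, leave the orange lever as it is, and leave the vial rack, the loose vial and the amber bottle where they stand; nothing is to be picked up.

Things in the scene. Friction and masses are not known exactly. Their poses are not given: they have to be found in the camera images.
- guard: Fixed slate-grey sheet guard on a 270 x 240 x 12 mm base plate. Level top sheet 130 (x) x 240 (y) x 5 mm, upper face 145 mm above the table; upright panels close its robot side and both ends. Two yellow-edged windows, each 90 (x) x 80 (y) mm, centred at x 0, y +55 and -55 mm. Origin on the table midway between them; x points away from the robot to the vials behind, z up. Place and yaw vary.
- blue_window (a point): Centre of the window over the blue lever, level with the guard's upper face (145 mm above the table). Axes as the guard: x along the window's 90 mm side, y along its 80 mm side, z up. Either of the two windows may be the blue one.
- blue_pad (a point): Centre of the upper face of the blue lever's press pad (44 x 36 mm, 10 mm thick), centred under its window; moves with the lever. Raised (joint 0) it is about 17 mm below the guard's upper face, at the stop about 41 mm below it (104 mm above the table), always within 3 mm of the window's centre seen from above.
- blue_lever (a joint): Blue lever's angle, rad: 0 raised, 0.16 fully down on its rigid stop; starts between 0 and 0.03. Its level pivot lies 150 mm behind the pad (guard +x), so the pad goes down about 24 mm, nearly straight. About 5 N on the pad moves it; friction holds it where it is left, no spring. Its rubber foot comes down on the blue-capped vial behind the guard.
- orange_pad (a point): The same point on the orange lever, under the other window; to be left alone.
- orange_lever (a joint): Orange lever's angle, rad, same meaning; starts between 0 and 0.03.
- rack: Loose light-blue vial rack with small blue-capped vials, 150 x 80 x 60 mm tall, origin under its centre; stands beside the guard. Bystander.
- vial: Loose glass vial with a silver cap, 23 mm diameter, 72 mm tall, origin under its centre; stands beside the guard. Bystander.
- bottle: Loose amber bottle with a blue cap, 64 mm diameter, 115 mm tall, origin under its centre; stands beside the guard. Bystander.

How it is judged:
By the outcome, as a careful person would: the job done as asked, in the order asked, and still so for the second after the job is handed in, with the robot touching nothing.
It also fails if it takes over 38 s, if anything falls off the work surface, if the arm or the gripper's body presses on something with over 40 N, if the wrist force passes 120 N, or if a joint passes its speed limit or range.

## Working session

There is one attempt and no reset: what is moved stays moved. The work goes in short steps, each a Python script; the robot and the scene stay as the last script left them, time stands still between calls to the robot, and variables do not carry over. Pictures are saved under pics/ and viewed, about 8 in all and at most 12, crops included, and the job is handed in when it is done.

```bash
mkdir -p pics
cat > h.py <<'E'
import numpy as np, cv2
from workcell import robot
def cam(n):
    c=robot.read_camera(n); f=200/np.tan(np.radians(c["vfov"])/2)
    c["K"]=np.array([[f,0,c["cx"]],[0,f,c["cy"]],[0,0,1]]); c["D"]=np.array(c["distortion"],float)
    c["R"]=np.array(c["R"]);c["t"]=np.array(c["t"]); return c
def save(c,p): cv2.imwrite(p,c["image"][:,:,::-1])
def onplane(c,uv,z):
    n=cv2.undistortPoints(np.array(uv,float).reshape(-1,1,2),c["K"],c["D"]).reshape(-1,2)
    d=np.c_[n,np.ones(len(n))]@c["R"]; o=-c["R"].T@c["t"]
    return o+d*((z-o[2])/d[:,2:])
def cloud(c):
    v,u=np.mgrid[:400,:640]; uv=np.stack([u,v],-1).reshape(-1,1,2).astype(float)
    n=cv2.undistortPoints(uv,c["K"],c["D"]).reshape(-1,2)
    P=np.c_[n,np.ones(len(n))]*c["depth"].reshape(-1,1)
    return ((P-c["t"])@c["R"]).reshape(400,640,3)
E
python3 - <<'E'
from h import *
for n in("top","scene"):
    c=cam(n);save(c,f"pics/{n}1.png");print(n,(-c["R"].T@c["t"]).round(3),c["vfov"],c["D"])
s=robot.read_state();print(s["t"],s["ee_pos"],s["tcp_rot"],s["opening"],robot.pinch_z)
E
```

```text
top [0.347 0.088 1.511] 42.8514712889244 [-0.15152568  0.          0.          0.          0.        ]
scene [ 1.224 -0.2    0.84 ] 47.017099695571645 [-0.13320347  0.          0.          0.          0.        ]
0.1 [ 0.2706173  -0.59033929  0.23034932] [-1.38156729  0.88814906 -0.88551767] 0.08533382243829732 -0.0187
```

View pics/top1.png

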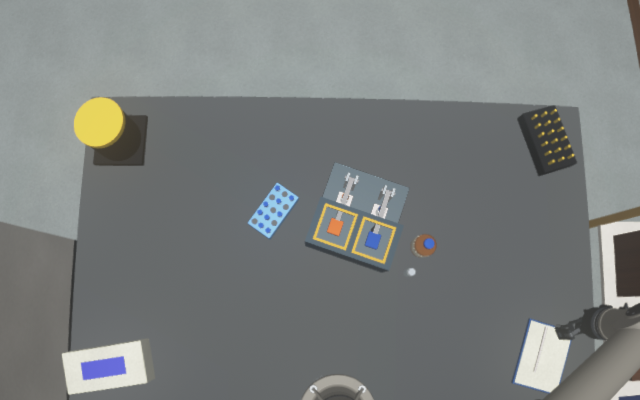

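View pics/scene1.png

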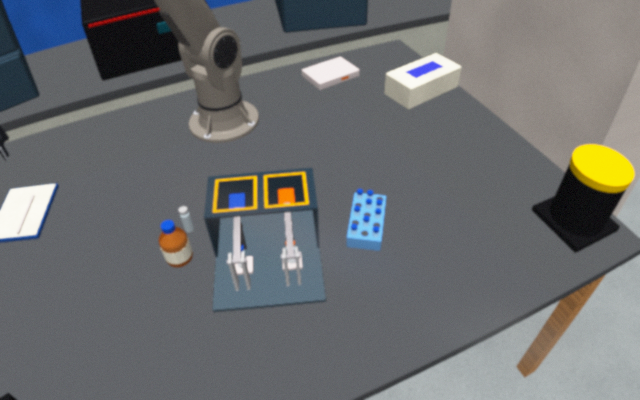

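The top view shows the blue pad at about (374,241) in the right-hand window, centred at (374,240). Orange is at (335,227). The bottle (425,244) and vial (411,272) stand to the right. The scene view agrees.

```bash
cat >> h.py <<'E'
def windows(c,amin=300):
    h=cv2.cvtColor(c["image"],cv2.COLOR_RGB2HSV)
    m=cv2.inRange(h,(15,110,110),(32,255,255))
    P=cloud(c); 
    m[(abs(P[...,2]-.145)>.02)]=0
    m=cv2.morphologyEx(m,cv2.MORPH_CLOSE,np.ones((3,3)))
    cs,_=cv2.findContours(m,cv2.RETR_EXTERNAL,cv2.CHAIN_APPROX_NONE)
    return [x for x in cs if cv2.contourArea(x)>amin],m,P
def colour(c,lo,hi,P,z0,z1):
    h=cv2.cvtColor(c["image"],cv2.COLOR_RGB2HSV); m=cv2.inRange(h,lo,hi)
    m[(P[...,2]<z0)|(P[...,2]>z1)]=0; return m>0
E
python3 - <<'E'
from h import *
for n in("top","scene"):
    c=cam(n); cs,m,P=windows(c)
    print(n,"yellow z",np.median(P[m>0][:,2]).round(4))
    for x in cs:
        w=onplane(c,x.reshape(-1,2),.145)[:,:2].astype(np.float32)
        r=cv2.minAreaRect(w*1000); print(len(x),np.round(r[0],1),np.round(r[1],1),round(r[2],1))
    for nm,lo,hi in(("blue",(105,120,60),(125,255,255)),("orange",(3,150,120),(14,255,255))):
        k=colour(c,lo,hi,P,.095,.145); q=P[k]
        if len(q): print(nm,k.sum(),np.median(q,0).round(4))
E
```

```text
top yellow z 0.1457
134 [487.5 -87. ] [ 94.5 104.2] 71.2
133 [522.8  17.5] [ 94.1 104. ] 71.3
blue 264 [ 0.4857 -0.0936  0.1237]
orange 165 [0.5235 0.0166 0.1282]
scene yellow z 0.145
150 [486.4 -86.4] [ 97.4 109.7] 71.3
150 [521.7  18.1] [ 98.  109.9] 71.3
blue 401 [ 0.4866 -0.1019  0.1237]
orange 60 [0.5137 0.0133 0.1271]
```

Window size, height and 110 mm spacing all check out. The yaw is −18.7° and the blue window is at about (0.487, −0.087). Next I'll close the fingers and go above it with the jaw axis along guard x, then look from close by.

```bash
cat >> h.py <<'E'
from scipy.spatial.transform import Rotation as Ro
def ori(yaw,s):
    x=s*np.array([np.cos(yaw),np.sin(yaw),0]); y=np.array([0,0,-1.]); return Ro.from_matrix(np.c_[x,y,np.cross(x,y)]).as_rotvec()
E
python3 - <<'E'
from h import *
yaw=np.radians(-18.7); p=np.array([.487,-.087,.28])
j0=np.array(robot.read_state()["joints"]); best=None
for s in(1,-1):
    q=robot.solve_ik(p,ori(yaw,s)); print(s,None if q is None else np.round(q,2))
    if q is not None and (best is None or abs(q-j0).max()<best[0]): best=(abs(q-j0).max(),s)
s=best[1]; print("use",s)
robot.close_gripper()
st=robot.read_state()
robot.movel(np.array(st["ee_pos"])+[0,0,.07])
robot.move_pose(p,ori(yaw,s))
st=robot.read_state();print(st["t"],st["ee_pos"],st["opening"],st["ft_force"])
c=cam("wrist");save(c,"pics/w1.png");cs,m,P=windows(c,1500)
print("cam",(-c["R"].T@c["t"]).round(3))
for x in cs:
    w=onplane(c,x.reshape(-1,2),.145)[:,:2].astype(np.float32)
    r=cv2.minAreaRect(w*1000); print(len(x),x.reshape(-1,2).min(0),x.reshape(-1,2).max(0),np.round(r[0],1),np.round(r[1],1),round(r[2],1))
k=colour(c,(105,120,60),(125,255,255),P,.095,.145);print("blue",k.sum(),np.median(P[k],0).round(4))
E
```

```text
1 [ 0.5   0.1  -0.44  1.82  0.04  1.23 -0.28]
-1 [ 1.12  0.2  -1.16  1.81  0.19  1.26  2.73]
use 1
3.5583 [ 0.48701209 -0.08872656  0.27992592] -0.0003277993748525759 [0.35078565 0.00573522 0.23929818]
cam [ 0.513 -0.011  0.422]
474 [252 127] [385 238] [487.5 -87.3] [ 93.9 104.5] 71.2
198 [295  16] [346  63] [523.5  14.6] [30.3 36.3] 69.9
678 [243   0] [393 105] [518.8   5.9] [ 70.1 104.4] 71.1
blue 2421 [ 0.4892 -0.0866  0.125 ]
```

View pics/w1.png

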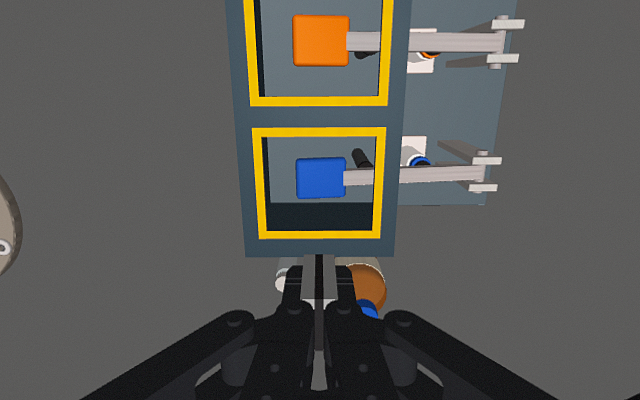

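The wrist view shows the blue pad at (320,178) inside its frame (252–385, 127–238), and the three views agree within 1 mm. Before descending I'll check the closed hand's width by height, and whether the TCP has settled.

Run:
```python
from h import *
c=cam("wrist");P=cloud(c).reshape(-1,3);st=robot.read_state();print(st["t"],st["ee_pos"],Ro.from_rotvec(st["tcp_rot"]).as_matrix().round(3).tolist())
yaw=np.radians(-18.7);ok=(c["depth"].reshape(-1)>0)
d=P-st["ee_pos"];X=d[:,0]*np.cos(yaw)+d[:,1]*np.sin(yaw);Y=-d[:,0]*np.sin(yaw)+d[:,1]*np.cos(yaw);Z=d[:,2]
ok&=(abs(X)<.09)&(abs(Y)<.07)
for z in np.arange(-.01,.11,.01):
    k=ok&(Z>=z)&(Z<z+.01)
    if k.sum()>5: print(f"{z*1000:.0f}",k.sum(),(np.percentile(X[k],[1,99])*1000).round(),(np.percentile(Y[k],[1,99])*1000).round())
```

```text
3.6583 [ 0.48704699 -0.08834405  0.27991894] [[0.946, -0.0, 0.323], [-0.323, -0.0, 0.946], [-0.0, -1.0, -0.0]]
0 383 [-13.  12.] [ 6. 11.]
10 815 [-13.  13.] [ 6. 11.]
20 991 [-13.  13.] [ 6. 11.]
30 1206 [-13.  13.] [-11.  12.]
40 3127 [-32.  31.] [-10.  13.]
50 8888 [-38.  38.] [-10.  13.]
60 6589 [-47.  47.] [-8. 17.]
70 8726 [-53.  53.] [ 5. 17.]
80 1199 [-17.  17.] [15. 17.]
```

At 41 mm above the tips the hand spans ±32 mm in x and ±13 mm in y, so it fits the window (±45, ±40). I'll press now.

Run:
```python
from h import *
yaw=np.radians(-18.7); o=ori(yaw,1)
def show(n):
    s=robot.read_state();print(n,round(s["t"],2),np.round(s["ee_pos"],4),np.round(s["ft_force"],1),np.round(s["moment"],2))
robot.movel([.4873,-.087,.18],o,feed=.1); robot.sleep(.3); show("above")
robot.movel([.4873,-.087,.135],feed=.06); show("window")
r=robot.movel([.4873,-.087,.097],feed=.02,stop_force=25); print(r); show("pressed")
robot.sleep(.2); show("hold")
```

```text
above 5.11 [ 0.4875 -0.087   0.1803] [-0.5  0.   0.5] [-0.02  0.03  0.02]
window 6.01 [ 0.4876 -0.087   0.1352] [-0.4  0.4  0.4] [-0.01 -0.04  0.  ]
True
pressed 7.45 [ 0.4869 -0.0868  0.104 ] [-0.9 -0.3  6.8] [ 0.04  0.38 -0.03]
hold 7.65 [ 0.4869 -0.0868  0.104 ] [-1.4  0.4  7.3] [ 0.06  0.35 -0.01]
```

It stopped at z = 0.104, which is the stop height. Now I'll withdraw straight up and verify.

Run:
```python
from h import *
robot.movel([.4873,-.087,.28],feed=.08); robot.sleep(.3)
s=robot.read_state();print(s["t"],s["ee_pos"],s["ft_force"])
c=cam("wrist");save(c,"pics/w2.png");P=cloud(c)
for nm,lo,hi in(("blue",(105,120,60),(125,255,255)),("orange",(3,150,120),(14,255,255))):
    k=colour(c,lo,hi,P,.09,.145);print(nm,k.sum(),np.median(P[k],0).round(4))
c=cam("scene");save(c,"pics/scene2.png")
a=cv2.imread("pics/scene1.png").astype(int);b=cv2.imread("pics/scene2.png").astype(int)
cv2.imwrite("pics/both.png",np.vstack([cv2.resize(cv2.imread(f)[150:320,130:400],None,fx=1.7,fy=1.7) for f in("pics/scene1.png","pics/scene2.png")]))
```

```text
10.3083 [ 0.48726963 -0.08698832  0.27994449] [-0.76881279  1.11407908  0.08232026]
blue 2191 [ 0.4873 -0.0867  0.1033]
orange 1194 [0.5191 0.0145 0.1267]
```

View pics/both.png

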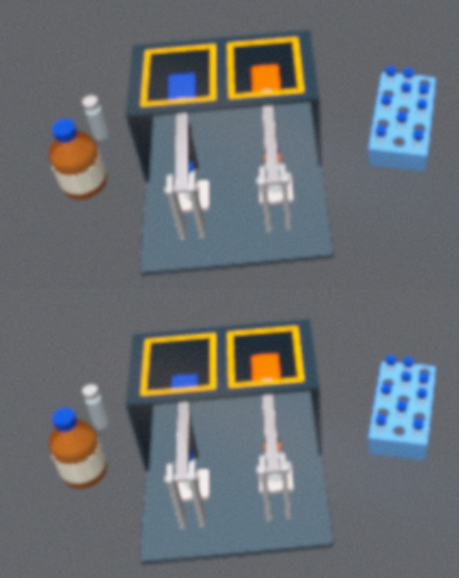

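View pics/w2.png

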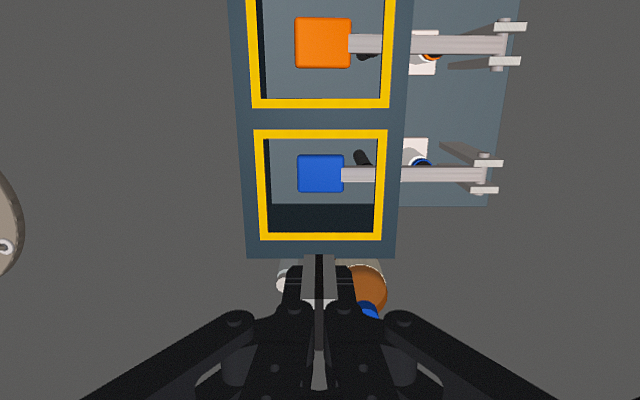

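The before/after pair shows the blue pad down, with the orange lever, rack, vial and bottle unchanged. In the wrist view the blue pad at (320,173) is now at z ≈ 0.103, and the hand is clear.

```bash
python3 -c "
from h import *
robot.job_done();print(robot.read_state()['t'])"
```

```text
the job is handed in; nothing more can be done
the job is handed in; nothing more can be done
```

The blue lever is pressed down to its stop, and the hand is back out above the guard at z = 0.28. The job was handed in at about 10.4 s, against the 38 s limit.

- **Locating:** I found the blue window in the top, scene and wrist views. They agreed within about 1 mm on (0.487, −0.087), with the guard yawed −18.7°.
- **Press:** With the fingers closed, I went straight down through the window until the 25 N stop triggered. The fingertips were then at z = 0.1040, matching the stated stop height of 104 mm. I then drew straight up.
- **Blue lever:** The wrist camera now reads the blue pad at z = 0.103; it read 0.125 before the press.
- **Everything else:** The orange pad still reads 0.127, as in the views before the press (0.127–0.128). The rack, vial and bottle look unmoved in the before and after pictures, which I compared by eye only.
- **Guard contact:** Forces read under 1 N at the two points I checked on the way in (z = 0.18 and 0.135), and about 1 N after the hand was out. Nothing suggested contact with the guard, but I did not log forces continuously.

None of the checks failed. In the first top and scene pictures, the blue pad's median position sat up to 15 mm off the window centre in y. I put that down to the frame hiding part of the pad, because the wrist view had it within about 2 mm of centre.

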